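Release the fuse box hatch screw and open the hatch

TASK

Open the truck's fuse box on the bench: gently draw the black spring-loaded captive screw up until it meets its thread, keep the pull on and turn it anticlockwise so that the thread takes it, and drive it until it comes up against its end stop, never forcing it in its brass bush. Then slide the yellow hatch fully open, leaving the screw parked up and the things round about undisturbed, and let go of everything.

Things in the scene. Friction and masses are not known exactly. Their poses are not given: they have to be found in the camera images.
- box: Grey cast fuse box of a truck, bolted to the bench: 130 mm along its x, 290 mm along its y (from y = -165 to +125 mm), deck 60 mm high. Origin: on its underside, under the screw side's edge of the hatch opening; axes x across, y along the hatch's travel, z up. The screw stands at its y = +80 mm, x = 0. The hatch opens towards its -y. Two guide rails flank the hatch to 71 mm height
- bush: Brass bush, 44 mm diameter, fixed on a low bridge on the box deck; its flat top is 95 mm above the bench. Origin: centre of its top face. It hides a coarse right-hand thread. Thread and screw are damaged if pressed on one another, up or down, with more than 26 N
- stop: End stop of the thread: a small dark steel stud through the bush's side. Origin: same point as the bush's. A little springy; spoilt if the screw is driven round against it with more than 35 N, which is 0.55 N m at the head (0.1 N m is felt as the stop)
- screw: Captive spring-loaded screw, upright in the bush. Origin on its axis, level with the bush's top when down; rises with it. Its spring pulls it down: 5 N to start it upward, 0.2 N more per mm. Drawn up 9 to 23 mm (differs from box to box, cannot be seen) it meets the thread's rim, a hard stop. Below the thread it turns freely to no effect and drops back when let go
- screw_thread (a point): Point on the screw's axis 12 mm below screw. Held lightly up against the rim and turned anticlockwise, the screw's lug enters the thread, which has 1.5 mm of up-and-down play and lifts the screw 1.9 mm a radian (12 mm a turn): the hand must rise with it. Once 0.4 rad or more inside, it stays up when let go, sinking up to 1.5 mm
- screw_pin (a point): Lower tip of the screw's pin, 37 mm below screw. With the screw down it goes through a hole in the hatch and locks it; raised 8 mm or more it is clear of the hatch
- knob (a joint): Turn of the screw's head, rad, grows anticlockwise seen from above; 0 when its white mark points along the box's +x. It starts at 0 to 0.5; the thread's mouth is at 0.8 and the thread's end stop, a little springy, at 2.8. Turns with little friction (0.02 N m, more under load)
- knob_grip (a point): Centre of the round fluted black head of the screw: 28 mm diameter, 24 mm high, from 12 mm below to 12 mm above this point. When the screw is down this point is 122 mm above the bench and 27 mm above the bush's top; under the head is a bare stem of 14 mm diameter with a green band. Grip across the sides from above at any yaw
- hatch (a joint): Travel of the yellow sliding hatch, m: 0 shut, 0.075 fully open, towards the box's -y; 2.5 N of friction, stays where it is left. Locked at 0 to 0.002 while the screw's pin is down
- hatch_grip (a point): Middle of the black upright grip on the hatch, 14 mm along the box's y, 50 mm along its x, 34 mm high: its top is 12 mm above this point, and the hatch's surface 22 mm below it. 88 mm above the bench
- can: Bystander: red spray can, 60 mm diameter, 170 mm high, origin under its centre
- mug: Bystander: blue mug, 80 mm diameter, 90 mm high, origin under its centre
- jar: Bystander: amber jar with a steel cap, 68 mm diameter, 90 mm high, origin under its centre
- hammer: Bystander: hammer with a wooden handle, about 300 mm long, lying on the bench beyond the box

How it is judged (in metres and radians):
On the way, in this order (a step that is already met when the one before it is completed fails the run):
1. the screw is drawn up and has been turned into its thread, hatch still shut (value of joint knob between 1 and 2.4 rad and z of screw in the frame of bush above 0.0065 m and value of joint hatch below 0.004 m), for 0.1 s.
2. the screw is driven to its end stop, hatch still shut (value of joint knob between 2.55 and 3.3 rad and z of screw in the frame of bush above 0.0095 m and value of joint hatch below 0.004 m), for 0.2 s.
At the end, for the whole second after the job is handed in: The hatch stands within 10 mm of fully open and still, the screw is parked up in its thread (more than 9.5 mm above its low position) within 0.3 rad of its end stop, and nothing is touched (value of joint hatch above 0.065 m and value of joint knob between 2.5 and 3.3 rad and z of screw in the frame of bush above 0.0095 m and velocity of joint hatch below 0.01 m/s).
It fails at once if the screw is forced against the thread or its rim (over 26 N) (contact force between screw and bush above 26 N).
It fails at once if the screw is forced against its end stop (over 35 N) (contact force between screw and stop above 35 N).
It fails at once if a bystander is moved more than 20 mm (distance of any of can, mug, jar, hammer from where it was at the start of the episode above 0.02 m).
It also fails if it takes over 72 s, if anything falls off the work surface, if the arm or the gripper's body presses on something with over 40 N, if the wrist force passes 120 N, or if a joint passes its speed limit or range.

ROBOT

A 7-joint arm with a two-finger parallel gripper is mounted at the origin on the work surface. World frame = base frame: x ahead of the robot, y to its left, z up, the work surface at z = 0. Lengths are in mm, angles in rad, forces in N, time in s.
With the tool pointing down it reaches from about 400 to 875 mm from the base axis. Payload 4.4 kg.
Tool frame: the origin (TCP) lies at the very end of the fingers, on their centre line; the grasp point (between the pads) lies 19 mm behind it; y points along the fingers, x is the direction in which the jaws open and shut, and the axes are right-handed (so a half turn about y gives the same grasp; the last joint's range is limited). The gripper opens to 85 mm and grips with 20 to 120 N. Pads are 22 mm wide; open, the fingers measure 114 mm over their backs; the gripper's body (76 mm by 85 mm) begins 54 mm behind the grasp point. The pads swing forward as they close: fully open they stand 13 mm farther back than shut.
Start: joints at [1.134, 0.628, 0.038, 1.517, -0.027, 0.996, -0.02], TCP at [235.563, -605.828, 231.313] pointing down, gripper open.
Joint ranges: [-3.06, 3.06], [-0.37, 2.12], [-1.25, 1.32], [0.18, 2.47], [-1.1, 4.24], [0.23, 1.98], [-2.94, 2.94]. Speed limits (rad/s): [2.57, 2.57, 3.14, 3.14, 3.14, 3.14, 3.14].

INTERFACE

Orientations are given as [roll, pitch, yaw] about the fixed x, y, z axes, in that order (R = Rz(yaw) Ry(pitch) Rx(roll)).
In Python, from cell import readout, eyes, finish_job gives the robot as it stands. The module is installed in compiled form; this text tells all that it offers.
- The arm moves only by the tool apply_moves, never from a script. Its argument "commands" is a list that holds one entry, the list of rows, each a list of 6 numbers: the shift along the tool's x, y, z in units of 0.04 m (1.0 is 0.04 m), then the turn, a rotation vector about the tool's x, y, z in units of 5 degrees (1.0 is 5 degrees). A call has 1 to 8 rows; each row shifts and turns the pose as measured when the row begins, along the tool's axes as they then stand; what a row does not reach is not made up. A row lasts 1/12 s, in which the tool goes at most 41.7 mm and 7.16 degrees, less where a joint would pass 70% of its speed; a pose out of reach is approached as far as the arm can. A call with a number of a shift or a turn outside -1 to 1 is refused whole. A call with a gripper value outside its range is refused whole. "claw" is the finger opening in mm, from 0 to 85.4, set as the call begins (left out, the last holds). The fingers move at their own pace and stop on an object; the grip force is fixed at half the most. Time passes only in rows, so rows that do not move let the fingers close. It gives the time, the measured TCP pose, the force and the opening at its end, in the units of the state.
- readout.read_state(): the state, without advancing time (a new reading comes with each control period).
- eyes.get_image(name): name is "side" or "top"; returns a dict with "image" (384x512x3 uint8, red, green, blue), "mtx" (3x3 intrinsics, pixels), "rvec" (rotation vector, rad) and "tvec" (3), from world to camera coordinates, as OpenCV has them. Camera axes: x right, y down, z forward; pixel columns grow to the right and rows downward; lengths in mm; the calibration is good to about 2 mm. A picture is of the moment at which its call begins. There is no depth.
- finish_job(): hands the job in, once; it reports no verdict.
The state is a dict: "clock": time; "qpos": joint angles; "qd": joint speeds; "tau": joint torques, N m; "eef_pos": TCP position; "tool_rot": TCP orientation; "force": force on the tool from outside, world axes, zero at the start; "torque": the same for the moment, N m; "width": finger opening in mm.
Only numpy, scipy, OpenCV 4.12 (cv2) and the standard library are available. Lean on these libraries where they do the work, as an engineer would, in place of code of your own. Each camera call takes 0.05 s, during which the arm holds its last target. There are 200 camera calls.

## Working session

There is one attempt and no reset: what is moved stays moved. The work goes in short steps, Python scripts to look and compute and a tool call to move; the robot and the scene stay as the last step left them, time stands still between calls to the robot, and variables do not carry over. Pictures are saved under pics/ and viewed, about 8 in all and at most 12, crops included, and the job is handed in when it is done.

Besides the shell and the picture viewer there is one more tool, called after ">>>" in YAML: its name, and indented under it one key for each argument. apply_moves: Moves the arm, as the interface text tells. Shifts and turns lie within -1 to 1; 1 stands for 0.04 m of shift or 5 degrees of turn. Its arguments: {"type":"object","properties":{"commands":{"type":"array"},"claw":{"type":"number"}},"required":["commands"]}

```bash
mkdir -p pics; ls; cat > h.py <<'E'
import numpy as np,cv2
from cell import readout,eyes,finish_job
from scipy.spatial.transform import Rotation as Ro
def snap(n,tag):
    d=eyes.get_image(n); cv2.imwrite(f'pics/{tag}.png',d['image'][:,:,::-1]); return d
def ray(d,uv):
    R=cv2.Rodrigues(np.array(d['rvec'],float))[0]; t=np.array(d['tvec'],float).ravel()
    p=cv2.undistortPoints(np.array([[uv]],float),np.array(d['mtx'],float),None).ravel()
    c=-R.T@t; v=R.T@np.array([p[0],p[1],1]); return c,v/np.linalg.norm(v)
def plane(d,uv,z):
    c,v=ray(d,uv); return c+v*(z-c[2])/v[2]
def tri(d1,u1,d2,u2):
    c1,v1=ray(d1,u1);c2,v2=ray(d2,u2)
    s=np.linalg.lstsq(np.c_[v1,-v2],c2-c1,rcond=None)[0]
    a=c1+s[0]*v1;b=c2+s[1]*v2; return (a+b)/2,np.linalg.norm(a-b)
def proj(d,P):
    return cv2.projectPoints(np.array(P,float).reshape(-1,3),np.array(d['rvec'],float),np.array(d['tvec'],float),np.array(d['mtx'],float),None)[0].reshape(-1,2)
E
python3 - <<'E'
from h import *
import pickle
D={n:snap(n,n+'0') for n in('side','top')}
pickle.dump(D,open('d0.pkl','wb'))
for n in D: print(n,ray(D[n],(256,192)),np.array(D[n]['mtx'])[0,0])
s=readout.read_state(); print(s)
a=D['top']['image'];b=D['side']['image']
cv2.imwrite('pics/both.png',cv2.resize(np.hstack([a,b])[:,:,::-1],(800,300)))
E
```

```text
pics
side (array([298.52581938, 820.07556613, 919.94975244]), array([ 0.25190885, -0.70088144, -0.66731337])) 366.08571467618935
top (array([ 397.22583191,   -9.57526045, 1222.84124978]), array([ 0.16624736,  0.00684159, -0.98606035])) 419.3636054542164
{'clock': 0.1, 'qpos': array([ 1.13419449,  0.62922189,  0.03842352,  1.51829182, -0.02703922,
        0.99630445, -0.01999574]), 'qd': array([-6.48777770e-05, -2.30641285e-03,  7.82304587e-04, -1.39673726e-03,
       -1.05664550e-03, -4.84074155e-04, -7.50317093e-04]), 'tau': array([ 2.30007128e-03, -5.64533329e+01,  1.23019550e+00, -1.93978661e+01,
        1.12286882e-02,  5.37197397e-03, -3.48065385e-05]), 'eef_pos': array([ 235.37887345, -605.27098928,  230.49360096]), 'tool_rot': array([-1.57076707,  0.00170904, -1.1999949 ]), 'force': array([ 0.15941761,  0.54115133, -1.005551  ]), 'torque': array([ 0.00643023, -0.02044112, -0.03691955]), 'width': 85.54768518098652}
```

View pics/top0.png

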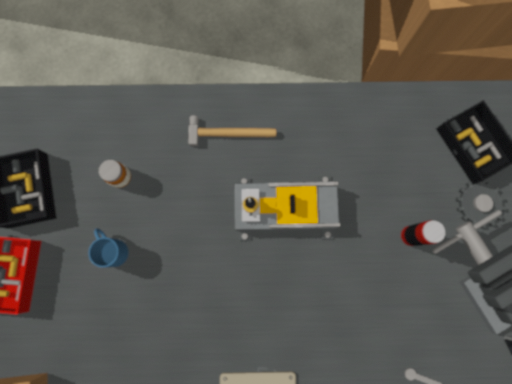

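View pics/side0.png

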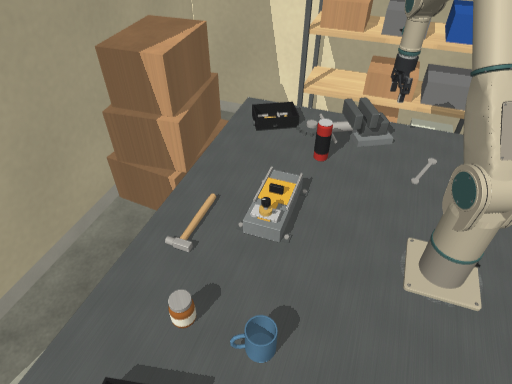

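The top view shows the box around (287,207), with the knob at about (250,203) and the hatch grip at about (293,204). Image right is roughly world −y, the hatch's opening direction. In the side view the knob is at about (266,202) and the grip at about (277,188). Next I'll zoom in on both.

```bash
python3 - <<'E'
from h import *
import pickle
D=pickle.load(open('d0.pkl','rb'))
a=D['top']['image'][170:250,225:345];b=D['side']['image'][165:245,230:320]
a=cv2.resize(a,None,fx=4.5,fy=4.5,interpolation=cv2.INTER_CUBIC)[:,:,::-1];b=cv2.resize(b,None,fx=6,fy=6,interpolation=cv2.INTER_CUBIC)[:360,:,::-1]
c=np.zeros((480,540,3),np.uint8)
b=cv2.resize(D['side']['image'][165:245,240:305],None,fx=4.5,fy=4.5,interpolation=cv2.INTER_CUBIC)[:,:,::-1]
o=np.zeros((360,540+b.shape[1],3),np.uint8);o[:,:540]=a;o[:b.shape[0],540:]=b
cv2.imwrite('pics/zoom.png',o[:,:800])
for n,(r0,r1,c0,c1) in {'top':(170,250,225,345),'side':(165,245,235,310)}.items():
    im=D[n]['image'];m=np.zeros(im.shape[:2],np.uint8);m[r0:r1,c0:c1]=(im[r0:r1,c0:c1].max(2)<60)
    k,l,s,ce=cv2.connectedComponentsWithStats(m)
    for i in range(1,k):
        if s[i][4]>8: print(n,s[i],ce[i])
    h=cv2.cvtColor(im,cv2.COLOR_RGB2HSV);m=np.zeros(im.shape[:2],np.uint8);m[r0:r1,c0:c1]=((h[...,0]>18)&(h[...,0]<30)&(h[...,1]>180))[r0:r1,c0:c1]
    print(n,'yellow',cv2.boxPoints(cv2.minAreaRect(cv2.findNonZero(m))).tolist())
    m=np.zeros(im.shape[:2],np.uint8);m[r0:r1,c0:c1]=((im.max(2)>95))[r0:r1,c0:c1]
    print(n,'box',cv2.boxPoints(cv2.minAreaRect(cv2.findNonZero(m))).tolist())
E
```

```text
top [291 196   3  16  44] [292.04545455 203.59090909]
top [246 199   9   8  41] [250.04878049 203.29268293]
top yellow [[248.22055053710938, 187.95480346679688], [315.7945251464844, 185.45205688476562], [317.1465759277344, 221.95751953125], [249.57260131835938, 224.46026611328125]]
top box [[232.59645080566406, 177.25071716308594], [338.8118896484375, 174.69129943847656], [340.30615234375, 236.70347595214844], [234.0906982421875, 239.2628936767578]]
side [270 184  14  10 106] [276.22641509 188.36792453]
side [262 197   8  10  63] [265.82539683 201.96825397]
side yellow [[250.82762145996094, 214.06898498535156], [268.413818359375, 173.0345001220703], [294.60345458984375, 184.25865173339844], [277.01727294921875, 225.2931365966797]]
side box [[235.55552673339844, 229.38294982910156], [263.219970703125, 157.14805603027344], [311.834228515625, 175.7662811279297], [284.1697998046875, 248.0011749267578]]
```

View pics/zoom.png

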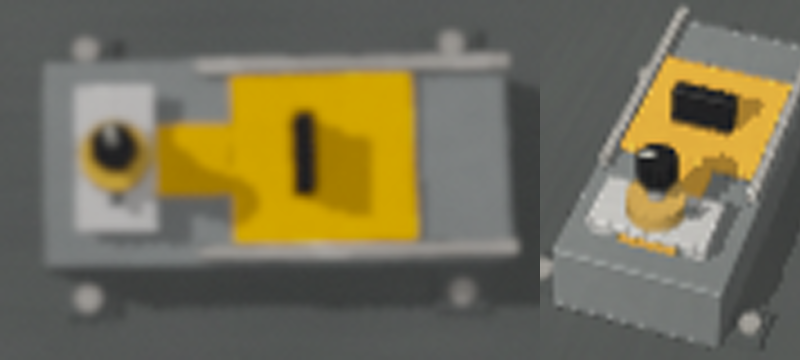

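The zoom shows the black knob over the brass bush, at about (113,147) in the crop. The black grip is centred at about (305,152), the hatch is shut, and the area around both is clear.

```bash
python3 - <<'E'
from h import *
import pickle
D=pickle.load(open('d0.pkl','rb'));t,s=D['top'],D['side']
print('knob',tri(t,(250,203.3),s,(265.8,202)))
print('grip',tri(t,(292,203.6),s,(276.2,188.4)))
print('knob pl',plane(t,(250,203.3),134),plane(s,(265.8,202),122))
print('grip pl',plane(t,(292,203.6),100),plane(s,(276.2,188.4),90))
P=[plane(t,p,71) for p in [(225+195/4.5,170+57/4.5),(225+508/4.5,170+54/4.5),(225+205/4.5,170+256/4.5),(225+518/4.5,170+250/4.5)]]
for a,b in((0,1),(2,3)): d=P[a]-P[b]; print('yaw',np.degrees(np.arctan2(d[1],d[0])),P[a],P[b])
# yellow hatch corners: crop px
Y=[plane(t,(225+x/4.5,170+y/4.5),66) for x,y in((231,73),(413,71),(230,242),(419,238))]
for a,b in((0,1),(2,3),(0,2),(1,3)): d=Y[a]-Y[b]; print('hatch',np.degrees(np.arctan2(d[1],d[0])),np.linalg.norm(d))
R=Ro.from_euler('xyz',readout.read_state()['tool_rot']).as_matrix();print(R)
E
```

```text
knob (array([553.82134038,  14.52299119, 120.67758097]), np.float64(1.9084517688520963))
grip (array([ 555.3606391 , -100.06194698,   83.59692279]), np.float64(0.6225325246157832))
knob pl [550.99030094  14.06859804 134.        ] [554.37121312  15.8819317  122.        ]
grip pl [553.38946262 -98.71277393 100.        ] [553.08016068 -93.02514482  90.        ]
yaw 89.77665105687231 [617.4116416 -36.388303   71.       ] [ 616.65239543 -231.15699241   71.        ]
yaw 90.27992043976253 [493.68964876 -40.36964918  71.        ] [ 494.62487356 -231.79549843   71.        ]
hatch 89.85459302088431 113.55541657696574
hatch 90.39795577939225 116.20089795591278
hatch -1.500112137784875 105.46553014868405
hatch -0.06476085712841574 104.33418393731709
[[ 3.62361975e-01 -5.92025029e-04  9.32037257e-01]
 [-9.32035878e-01  1.60349203e-03  3.62362457e-01]
 [-1.70904196e-03 -9.99998539e-01  2.92559719e-05]]
```

>>> apply_moves:
  commands:
    - [[-0.58,0,0.65,0,0,0],[-0.58,0,0.65,0,0,0],[-0.58,0,0.65,0,0,0],[-0.58,0,0.65,0,0,0],[-0.58,0,0.65,0,0,0],[-0.58,0,0.65,0,0,0],[-0.58,0,0.65,0,0,0],[-0.58,0,0.65,0,0,0]]

```text
clock: 0.77
eef_pos: [358.8, -355.0, 225.3]
tool_rot: [-1.579, 0.003, -1.218]
force: [0.8, 0.3, 0.1]
width: 85.5
```

>>> apply_moves:
  commands:
    - [[-0.58,0,0.65,0,0,0],[-0.58,0,0.65,0,0,0],[-0.58,0,0.65,0,0,0],[-0.58,0,0.65,0,0,0],[-0.58,0,0.65,0,0,0],[-0.58,0,0.65,0,0,0],[-0.58,0,0.65,0,0,0],[-0.58,0,0.65,0,0,0]]

```text
clock: 1.43
eef_pos: [492.2, -94.9, 222.9]
tool_rot: [-1.582, 0.005, -1.219]
force: [-0.4, -0.8, 0.1]
width: 85.5
```

>>> apply_moves:
  commands:
    - [[-0.5,0,0.58,0.03,0,0],[-0.5,0,0.58,0.03,0,0],[-0.5,0,0.58,0.04,0,0],[-0.5,0,0.58,0.04,0,0],[0,0,0,0,0,0]]

```text
clock: 1.85
eef_pos: [555.5, 28.1, 221.4]
tool_rot: [-1.567, 0.01, -1.207]
force: [0.1, -0.3, 0.5]
width: 85.2
```

```bash
cat >> h.py <<'E'
def need(x,y,z=None):
    s=readout.read_state();p=s['eef_pos'];R=Ro.from_euler('xyz',s['tool_rot']).as_matrix()
    t=np.array([x,y,p[2] if z is None else z]); print(s['clock'],p.round(1),s['tool_rot'].round(3),'F',s['force'].round(1),'T',s['torque'].round(2),'w',round(s['width'],1),'q7',round(s['qpos'][6],2),'units',(R.T@(t-p)/40).round(3))
E
python3 -c "
from h import *
need(553,14.5,150)"
```

```text
1.85 [555.5  28.1 221.4] [-1.567  0.01  -1.207] F [ 0.1 -0.3  0.5] T [ 0.08 -0.01 -0.04] w 85.2 q7 -1.3 units [ 0.313  1.781 -0.187]
```

>>> apply_moves:
  commands:
    - [[0.1,0.4,-0.06,-0.03,0,-0.05],[0.1,0.5,-0.06,-0.03,0,-0.05],[0.1,0.4,-0.06,0,0,0],[0,0.2,0,0,0,0],[0,0,0,0,0,0]]

```text
clock: 2.27
eef_pos: [553.9, 19.0, 158.5]
tool_rot: [-1.571, 0.003, -1.199]
force: [0.7, 0.6, 0.1]
width: 85.4
```

```bash
python3 -c "
from h import *
need(553,14.5,105)
t=snap('top','t1');s=snap('side','s1')
o=np.hstack([cv2.resize(t['image'][165:245,215:315],None,fx=4,fy=4),cv2.resize(s['image'][140:220,215:315],None,fx=4,fy=4)])
cv2.imwrite('pics/z1.png',o[:,:,::-1])
"
```

```text
2.2667 [553.9  19.  158.5] [-1.571  0.003 -1.199] F [0.7 0.6 0.1] T [-0.03  0.    0.02] w 85.4 q7 -1.29 units [ 0.101  1.337 -0.061]
```

View pics/z1.png

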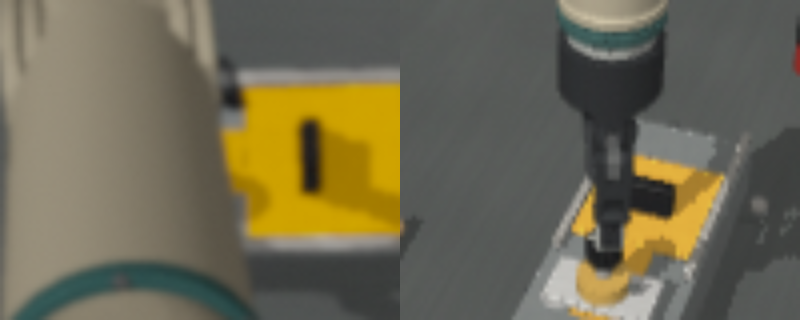

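The side view shows the gripper straight above the knob with the fingers astride it, and nothing in the way. I'll centre it and lower it.

>>> apply_moves:
  commands:
    - [[0.1,0.3,-0.06,0,0,0],[0,0.4,0,0,0,0],[0,0.3,0,0,0,0],[0,0.15,0,0,0,0],[0,0,0,0,0,0],[0,0,0,0,0,0]]

```text
clock: 2.87
eef_pos: [559.7, 14.7, 119.0]
tool_rot: [-1.556, -0.002, -1.199]
force: [-0.2, -0.2, 0.7]
width: 85.1
```

```bash
python3 -c "
from h import *
need(553,14.5,105)"
```

```text
2.8667 [559.7  14.7 119. ] [-1.556 -0.002 -1.199] F [-0.2 -0.2  0.7] T [-0.01  0.04 -0.01] w 85.1 q7 -1.28 units [-0.057  0.348 -0.164]
```

>>> apply_moves:
  commands:
    - [[-0.05,0.15,-0.15,-0.1,0,0],[0,0.12,0,-0.05,0,0],[0,0,0,0,0,0],[0,0,0,0,0,0]]

```text
clock: 3.2
eef_pos: [554.6, 14.7, 109.8]
tool_rot: [-1.566, -0.003, -1.199]
force: [0.7, 0.3, 0.7]
width: 85.1
```

```bash
python3 -c "
from h import *
need(553,14.5,105)"
```

```text
3.2 [554.6  14.7 109.8] [-1.566 -0.003 -1.199] F [0.7 0.3 0.7] T [0.06 0.01 0.01] w 85.1 q7 -1.29 units [-0.01   0.119 -0.039]
```

>>> apply_moves:
  commands:
    - [[0,0.1,-0.03,-0.05,0,0.03],[0,0.02,0,0,0,0],[0,0,0,0,0,0]]

```text
clock: 3.45
eef_pos: [553.9, 14.4, 105.0]
tool_rot: [-1.57, -0.0, -1.199]
force: [-0.1, -0.3, -0.1]
width: 85.4
```

>>> apply_moves:
  commands:
    - [[0,0,0,0,0,0],[0,0,0,0,0,0],[0,0,0,0,0,0],[0,0,0,0,0,0],[0,0,0,0,0,0],[0,0,0,0,0,0]]
  claw: 34

```text
clock: 3.95
eef_pos: [554.0, 14.2, 105.1]
tool_rot: [-1.57, -0.0, -1.199]
force: [-0.2, -0.4, -0.1]
width: 34.0
```

```bash
python3 -c "
from h import *
need(553,14.5,105)"
```

```text
3.95 [554.   14.2 105.1] [-1.57  -0.    -1.199] F [-0.2 -0.4 -0.1] T [-0.03 -0.02 -0.08] w 34.0 q7 -1.29 units [-0.015  0.002 -0.022]
```

>>> apply_moves:
  commands:
    - [[0,0,0,0,0,0],[0,0,0,0,0,0],[0,0,0,0,0,0],[0,0,0,0,0,0],[0,0,0,0,0,0]]
  claw: 20

```text
clock: 4.37
eef_pos: [555.0, 12.5, 105.8]
tool_rot: [-1.569, -0.003, -1.201]
force: [-0.2, -0.1, 0.2]
width: 26.4
```

```bash
python3 -c "
from h import *
need(553,14.5,105)"
```

```text
4.3667 [555.   12.5 105.8] [-1.569 -0.003 -1.201] F [-0.2 -0.1  0.2] T [ 0.    0.06 -0.01] w 26.4 q7 -1.29 units [-0.064  0.02  -0.028]
```

>>> apply_moves:
  commands:
    - [[0,-0.05,0,0,0,0],[0,-0.05,0,0,0,0],[0,-0.05,0,0,0,0]]

```text
clock: 4.62
eef_pos: [554.9, 12.5, 110.7]
tool_rot: [-1.569, -0.003, -1.2]
force: [2.3, -0.2, -5.9]
width: 26.3
```

```bash
python3 -c "
from h import *
need(553,14.5,105)"
```

```text
4.6167 [554.9  12.5 110.7] [-1.569 -0.003 -1.2  ] F [ 2.3 -0.2 -5.9] T [ 0.03 -0.33 -0.01] w 26.3 q7 -1.29 units [-0.064  0.142 -0.027]
```

>>> apply_moves:
  commands:
    - [[0,-0.04,0,0,0,0],[0,-0.04,0,0,0,0],[0,-0.02,0,0,0,0]]

```text
clock: 4.87
eef_pos: [554.9, 12.5, 114.4]
tool_rot: [-1.57, -0.002, -1.2]
force: [2.0, -1.0, -7.5]
width: 26.5
```

>>> apply_moves:
  commands:
    - [[0,-0.025,0,0,0,0],[0,-0.025,0,0,0,0]]

```text
clock: 5.03
eef_pos: [554.9, 12.5, 116.3]
tool_rot: [-1.57, -0.002, -1.2]
force: [2.2, -0.4, -7.1]
width: 26.1
```

>>> apply_moves:
  commands:
    - [[0,-0.025,0,0,0,0],[0,-0.025,0,0,0,0]]

```text
clock: 5.2
eef_pos: [554.9, 12.6, 118.3]
tool_rot: [-1.57, -0.002, -1.2]
force: [2.8, -0.1, -7.6]
width: 26.3
```

>>> apply_moves:
  commands:
    - [[0,-0.025,0,0,0,0],[0,-0.02,0,0,0,0]]

```text
clock: 5.37
eef_pos: [554.9, 12.6, 120.2]
tool_rot: [-1.57, -0.002, -1.2]
force: [2.4, -0.1, -8.1]
width: 26.1
```

>>> apply_moves:
  commands:
    - [[0,-0.025,0,0,0,0],[0,-0.02,0,0,0,0]]

```text
clock: 5.53
eef_pos: [554.9, 12.5, 122.0]
tool_rot: [-1.57, -0.002, -1.2]
force: [2.0, -0.6, -8.8]
width: 26.2
```

>>> apply_moves:
  commands:
    - [[0,-0.025,0,0,0,0],[0,-0.02,0,0,0,0]]

```text
clock: 5.7
eef_pos: [554.9, 12.6, 123.9]
tool_rot: [-1.57, -0.002, -1.2]
force: [2.9, -0.6, -8.2]
width: 26.2
```

>>> apply_moves:
  commands:
    - [[0,-0.025,0,0,0,0],[0,-0.02,0,0,0,0]]

```text
clock: 5.87
eef_pos: [554.9, 12.5, 125.8]
tool_rot: [-1.57, -0.002, -1.2]
force: [2.0, -0.4, -8.4]
width: 26.4
```

>>> apply_moves:
  commands:
    - [[0,-0.025,0,0,0,0],[0,-0.02,0,0,0,0]]

```text
clock: 6.03
eef_pos: [554.9, 12.5, 127.6]
tool_rot: [-1.57, -0.002, -1.2]
force: [4.3, -0.5, -9.3]
width: 26.4
```

>>> apply_moves:
  commands:
    - [[0,-0.02,0,0,0,0],[0,-0.005,0,0,0,0]]

```text
clock: 6.2
eef_pos: [554.8, 12.6, 128.7]
tool_rot: [-1.57, -0.002, -1.2]
force: [3.6, -1.5, -9.7]
width: 26.1
```

>>> apply_moves:
  commands:
    - [[0,-0.02,0,0,0,0],[0,0,0,0,0,0]]

```text
clock: 6.37
eef_pos: [554.9, 12.6, 129.2]
tool_rot: [-1.57, -0.002, -1.2]
force: [3.8, -0.5, -11.2]
width: 26.1
```

>>> apply_moves:
  commands:
    - [[0,-0.01,0,0,0,0],[0,-0.01,0,0,0,0]]

```text
clock: 6.53
eef_pos: [554.8, 12.6, 129.4]
tool_rot: [-1.57, -0.002, -1.2]
force: [4.7, -0.7, -13.4]
width: 26.3
```

>>> apply_moves:
  commands:
    - [[0,-0.008,0,0,-0.6,0],[0,-0.008,0,0,-0.6,0],[0,-0.008,0,0,-0.6,0],[0,-0.008,0,0,-0.6,0]]

```text
clock: 6.87
eef_pos: [555.0, 12.2, 129.4]
tool_rot: [-1.572, -0.003, -0.983]
force: [5.4, 0.0, -15.3]
width: 25.9
```

```bash
python3 -c "
from h import *
need(553,14.5,105)"
```

```text
6.8667 [555.   12.2 129.4] [-1.572 -0.003 -0.983] F [  5.4   0.  -15.3] T [ 0.04 -0.9  -0.07] w 25.9 q7 -1.13 units [-0.078  0.611 -0.009]
```

>>> apply_moves:
  commands:
    - [[0,-0.005,0,0,-0.6,0],[0,-0.005,0,0,-0.6,0],[0,-0.005,0,0,-0.6,0],[0,-0.005,0,0,-0.6,0]]

```text
clock: 7.2
eef_pos: [555.3, 11.8, 129.3]
tool_rot: [-1.573, -0.003, -0.764]
force: [3.4, 0.4, -12.7]
width: 26.5
```

```bash
python3 -c "
from h import *
need(553,14.5,105)"
```

```text
7.2 [555.3  11.8 129.3] [-1.573 -0.003 -0.764] F [  3.4   0.4 -12.7] T [ 0.06 -0.79 -0.1 ] w 26.5 q7 -0.97 units [-0.089  0.608  0.01 ]
```

>>> apply_moves:
  commands:
    - [[0,-0.006,0,0,-0.6,0],[0,-0.006,0,0,-0.6,0],[0,-0.006,0,0,-0.6,0]]

```text
clock: 7.45
eef_pos: [555.5, 11.6, 129.4]
tool_rot: [-1.573, -0.003, -0.599]
force: [4.6, 0.5, -13.0]
width: 26.1
```

```bash
python3 -c "
from h import *
need(553,14.5,105)"
```

```text
7.45 [555.5  11.6 129.4] [-1.573 -0.003 -0.599] F [  4.6   0.5 -13. ] T [ 0.07 -0.83  0.01] w 26.1 q7 -0.85 units [-0.093  0.609  0.026]
```

>>> apply_moves:
  commands:
    - [[0,-0.006,0,0,-0.6,0],[0,-0.006,0,0,-0.6,0],[0,-0.006,0,0,-0.6,0]]

```text
clock: 7.7
eef_pos: [555.7, 11.5, 129.7]
tool_rot: [-1.574, -0.003, -0.434]
force: [4.9, -0.0, -12.1]
width: 26.5
```

```bash
python3 -c "
from h import *
need(553,14.5,105)"
```

```text
7.7 [555.7  11.5 129.7] [-1.574 -0.003 -0.434] F [  4.9  -0.  -12.1] T [ 0.12 -0.84  0.02] w 26.5 q7 -0.72 units [-0.096  0.617  0.042]
```

>>> apply_moves:
  commands:
    - [[0,-0.008,0,0,-0.6,0],[0,-0.008,0,0,-0.6,0],[0,-0.008,0,0,-0.6,0]]

```text
clock: 7.95
eef_pos: [556.0, 11.3, 130.1]
tool_rot: [-1.574, -0.002, -0.269]
force: [4.1, 1.1, -14.0]
width: 26.2
```

```bash
python3 -c "
from h import *
need(553,14.5,105)"
```

```text
7.95 [556.   11.3 130.1] [-1.574 -0.002 -0.269] F [  4.1   1.1 -14. ] T [ 0.21 -0.78 -0.06] w 26.2 q7 -0.6 units [-0.095  0.627  0.058]
```

>>> apply_moves:
  commands:
    - [[0,-0.007,0,0,-0.6,0],[0,-0.007,0,0,-0.6,0],[0,-0.007,0,0,-0.6,0],[0,-0.007,0,0,-0.6,0]]

```text
clock: 8.28
eef_pos: [556.4, 11.2, 130.4]
tool_rot: [-1.575, -0.002, -0.049]
force: [3.9, 0.7, -14.7]
width: 26.4
```

```bash
python3 -c "
from h import *
need(553,14.5,105)"
```

```text
8.2833 [556.4  11.2 130.4] [-1.575 -0.002 -0.049] F [  3.9   0.7 -14.7] T [ 0.19 -0.77 -0.04] w 26.4 q7 -0.44 units [-0.09   0.636  0.08 ]
```

>>> apply_moves:
  commands:
    - [[0,-0.006,0,0,-0.6,0],[0,-0.006,0,0,-0.6,0],[0,-0.006,0,0,-0.6,0],[0,-0.006,0,0,-0.6,0],[0,-0.006,0,0,-0.6,0]]

```text
clock: 8.7
eef_pos: [556.9, 11.2, 130.9]
tool_rot: [-1.576, -0.001, 0.225]
force: [3.9, 1.4, -12.4]
width: 26.3
```

```bash
python3 -c "
from h import *
need(553,14.5,105)"
```

```text
8.7 [556.9  11.2 130.9] [-1.576e+00 -1.000e-03  2.250e-01] F [  3.9   1.4 -12.4] T [ 0.27 -0.72 -0.05] w 26.3 q7 -0.23 units [-0.079  0.648  0.105]
```

>>> apply_moves:
  commands:
    - [[0,-0.006,0,0,-0.6,0],[0,-0.006,0,0,-0.6,0],[0,-0.006,0,0,-0.6,0],[0,-0.006,0,0,-0.6,0],[0,-0.006,0,0,-0.6,0],[0,-0.006,0,0,-0.6,0]]

```text
clock: 9.2
eef_pos: [557.5, 11.4, 131.6]
tool_rot: [-1.576, -0.0, 0.555]
force: [3.8, 2.3, -12.0]
width: 26.3
```

```bash
python3 -c "
from h import *
need(553,14.5,105)"
```

```text
9.2 [557.5  11.4 131.6] [-1.576 -0.     0.555] F [  3.8   2.3 -12. ] T [ 0.35 -0.79 -0.03] w 26.3 q7 0.03 units [-0.056  0.664  0.129]
```

>>> apply_moves:
  commands:
    - [[0,-0.006,0,0,-0.6,0],[0,-0.006,0,0,-0.6,0],[0,-0.006,0,0,-0.6,0],[0,-0.006,0,0,-0.6,0],[0,-0.006,0,0,-0.6,0],[0,-0.006,0,0,-0.6,0]]

```text
clock: 9.7
eef_pos: [558.0, 11.8, 132.2]
tool_rot: [-1.577, 0.001, 0.885]
force: [4.5, 2.9, -12.3]
width: 26.5
```

```bash
python3 -c "
from h import *
need(553,14.5,105)"
```

```text
9.7 [558.   11.8 132.2] [-1.577e+00  1.000e-03  8.850e-01] F [  4.5   2.9 -12.3] T [ 0.44 -0.73 -0.05] w 26.5 q7 0.28 units [-0.026  0.679  0.143]
```

>>> apply_moves:
  commands:
    - [[0,-0.006,0,0,-0.6,0],[0,-0.006,0,0,-0.6,0],[0,-0.006,0,0,-0.6,0],[0,-0.006,0,0,-0.6,0],[0,-0.006,0,0,-0.6,0]]

```text
clock: 10.12
eef_pos: [558.3, 12.2, 132.7]
tool_rot: [-1.577, 0.002, 1.161]
force: [2.6, 2.5, -12.9]
width: 26.4
```

```bash
python3 -c "
from h import *
need(553,14.5,105)"
```

```text
10.1167 [558.3  12.2 132.7] [-1.577  0.002  1.161] F [  2.6   2.5 -12.9] T [ 0.53 -0.73 -0.03] w 26.4 q7 0.5 units [0.001 0.692 0.149]
```

>>> apply_moves:
  commands:
    - [[0,-0.005,0,0,-0.4,0],[0,-0.005,0,0,-0.4,0],[0,-0.005,0,0,-0.4,0]]

```text
clock: 10.37
eef_pos: [558.4, 12.4, 132.9]
tool_rot: [-1.577, 0.003, 1.271]
force: [3.3, 2.0, -12.9]
width: 26.1
```

```bash
python3 -c "
from h import *
need(553,14.5,105)"
```

```text
10.3667 [558.4  12.4 132.9] [-1.577  0.003  1.271] F [  3.3   2.  -12.9] T [ 0.52 -0.69 -0.08] w 26.1 q7 0.59 units [0.012 0.697 0.148]
```

>>> apply_moves:
  commands:
    - [[0,-0.005,0,0,-0.3,0],[0,-0.005,0,0,-0.3,0],[0,-0.005,0,0,-0.3,0]]

```text
clock: 10.62
eef_pos: [558.4, 12.6, 133.1]
tool_rot: [-1.576, 0.004, 1.355]
force: [4.2, 2.9, -13.4]
width: 26.0
```

```bash
python3 -c "
from h import *
need(553,14.5,105)"
```

```text
10.6167 [558.4  12.6 133.1] [-1.576  0.004  1.355] F [  4.2   2.9 -13.4] T [ 0.71 -0.71 -0.09] w 26.0 q7 0.66 units [0.021 0.701 0.147]
```

>>> apply_moves:
  commands:
    - [[0,-0.005,0,0,-0.3,0],[0,-0.005,0,0,-0.3,0]]

```text
clock: 10.78
eef_pos: [558.4, 12.7, 133.1]
tool_rot: [-1.576, 0.003, 1.411]
force: [3.8, 2.4, -14.0]
width: 26.3
```

```bash
python3 -c "
from h import *
need(553,14.5,105)"
```

```text
10.7833 [558.4  12.7 133.1] [-1.576  0.003  1.411] F [  3.8   2.4 -14. ] T [ 0.94 -0.9  -0.32] w 26.3 q7 0.7 units [0.025 0.702 0.145]
```

>>> apply_moves:
  commands:
    - [[0,-0.002,0,0,0,0],[0,0,0,0,0,0],[0,0,0,0,0,0],[0,0,0,0,0,0]]

```text
clock: 11.12
eef_pos: [558.4, 12.7, 133.0]
tool_rot: [-1.575, 0.002, 1.411]
force: [3.5, 1.6, -13.1]
width: 26.3
```

```bash
python3 -c "
from h import *
need(553,14.5,105)"
```

```text
11.1167 [558.4  12.7 133. ] [-1.575  0.002  1.411] F [  3.5   1.6 -13.1] T [ 0.84 -0.75 -0.18] w 26.3 q7 0.7 units [0.026 0.7   0.144]
```

>>> apply_moves:
  commands:
    - [[0,0.012,0,0,0,0],[0,0.01,0,0,0,0],[0,0,0,0,0,0]]

```text
clock: 11.37
eef_pos: [558.4, 12.7, 133.0]
tool_rot: [-1.576, 0.003, 1.411]
force: [3.3, 2.3, -12.5]
width: 26.4
```

```bash
python3 -c "
from h import *
need(553,14.5,105)"
```

```text
11.3667 [558.4  12.7 133. ] [-1.576  0.003  1.411] F [  3.3   2.3 -12.5] T [ 0.85 -0.66 -0.21] w 26.4 q7 0.7 units [0.025 0.699 0.145]
```

>>> apply_moves:
  commands:
    - [[0,0.02,0,0,0,0],[0,0.015,0,0,0,0]]

```text
clock: 11.53
eef_pos: [558.5, 12.7, 131.9]
tool_rot: [-1.576, 0.003, 1.411]
force: [3.0, 1.7, -8.6]
width: 26.4
```

```bash
python3 -c "
from h import *
need(553,14.5,105)"
```

```text
11.5333 [558.5  12.7 131.9] [-1.576  0.003  1.411] F [ 3.   1.7 -8.6] T [ 0.74 -0.73 -0.21] w 26.4 q7 0.7 units [0.026 0.671 0.147]
```

>>> apply_moves:
  commands:
    - [[0,0,0,0,0,0],[0,0,0,0,0,0],[0,0,0,0,0,0],[0,0,0,0,0,0],[0,0,0,0,0,0]]
  claw: 60

```text
clock: 11.95
eef_pos: [558.4, 10.2, 135.0]
tool_rot: [-1.578, 0.011, 1.412]
force: [-0.7, -0.2, 0.4]
width: 60.1
```

```bash
python3 -c "
from h import *
need(553,14.5,180)"
```

```text
11.95 [558.4  10.2 135. ] [-1.578  0.011  1.412] F [-0.7 -0.2  0.4] T [ 0.03 -0.01  0.01] w 60.1 q7 0.7 units [ 0.074 -1.127  0.141]
```

Free of the knob. I'll go up, turning the jaws to about yaw π/2 so that they straddle the grip along y, and take a look.

>>> apply_moves:
  commands:
    - [[0,-0.5,0,0,0,0],[0,-0.6,0,0,0,0],[0,-0.5,0,0,-0.6,0],[0,-0.2,0,0,-0.6,0],[0,0,0,0,-0.6,0],[0,0,0,0,0,0]]

```text
clock: 12.45
eef_pos: [557.3, 10.1, 211.9]
tool_rot: [-1.576, 0.016, 1.577]
force: [-1.1, -0.2, -0.6]
width: 59.9
```

```bash
python3 -c "
from h import *
need(554,-99,170)"
```

```text
12.45 [557.3  10.1 211.9] [-1.576  0.016  1.577] F [-1.1 -0.2 -0.6] T [0.01 0.01 0.04] w 59.9 q7 0.93 units [-2.71   1.089  0.106]
```

>>> apply_moves:
  commands:
    - [[-0.5,0,0.02,0.02,0,-0.06],[-0.5,0,0.02,0.02,0,-0.06],[-0.5,0,0.02,0.02,0,-0.06],[-0.5,0,0.02,0,0,0],[-0.4,0,0.02,0,0,0],[-0.1,0,0,0,0,0],[0,0,0,0,0,0]]

```text
clock: 13.03
eef_pos: [552.9, -92.5, 212.7]
tool_rot: [-1.57, -0.0, 1.572]
force: [-0.4, -0.0, 0.2]
width: 60.2
```

```bash
python3 -c "
from h import *
need(554,-99,150)
t=snap('top','t2');s=snap('side','s2')
o=np.hstack([cv2.resize(t['image'][165:245,215:315],None,fx=4,fy=4),cv2.resize(s['image'][145:225,230:330],None,fx=4,fy=4)])
cv2.imwrite('pics/z2.png',o[:,:,::-1])
"
```

```text
13.0333 [552.9 -92.5 212.7] [-1.57  -0.     1.572] F [-0.4 -0.   0.2] T [ 0.03 -0.03 -0.01] w 60.2 q7 1.12 units [-0.162  1.567 -0.029]
```

View pics/z2.png

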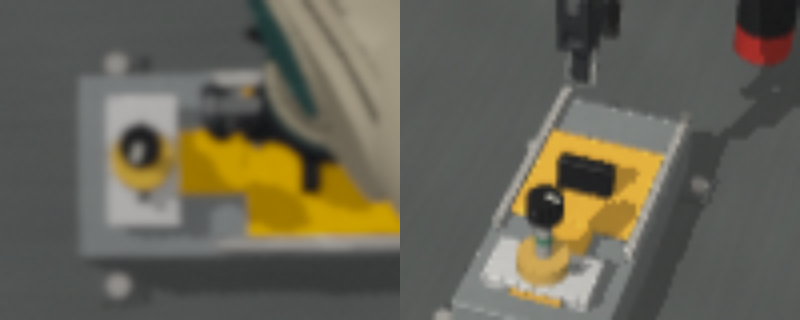

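The side view shows the screw parked well up, with the green band visible between head and bush, and the hatch still shut. The tool is above the grip and clear of the knob. Down I go over the grip.

>>> apply_moves:
  commands:
    - [[-0.16,0,-0.02,0,0,0],[0,0.5,0,0,0,0],[0,0.6,0,0,0,0],[0,0.5,0,0,0,0],[0,0.3,0,0,0,0],[0,0,0,0,0,0]]

```text
clock: 13.63
eef_pos: [557.0, -90.8, 136.6]
tool_rot: [-1.577, -0.003, 1.584]
force: [-0.7, 0.8, -0.7]
width: 60.2
```

```bash
python3 -c "
from h import *
need(554,-99,77)"
```

```text
13.6333 [557.  -90.8 136.6] [-1.577 -0.003  1.584] F [-0.7  0.8 -0.7] T [-0.02  0.02  0.01] w 60.2 q7 1.04 units [-0.207  1.489  0.088]
```

>>> apply_moves:
  commands:
    - [[-0.2,0.3,0.08,0.05,0.1,0],[0,0.35,0,0,0,0],[0,0.3,0,0,0,0],[0,0.2,0,0,0,0],[0,0,0,0,0,0]]

```text
clock: 14.05
eef_pos: [555.9, -99.0, 89.4]
tool_rot: [-1.576, -0.002, 1.575]
force: [-0.6, 0.4, -0.2]
width: 59.7
```

```bash
python3 -c "
from h import *
need(554,-99,77)"
```

```text
14.05 [555.9 -99.   89.4] [-1.576 -0.002  1.575] F [-0.6  0.4 -0.2] T [-0.04 -0.01 -0.01] w 59.7 q7 0.99 units [-0.     0.31   0.048]
```

>>> apply_moves:
  commands:
    - [[0,0.15,0.03,0.03,0,0],[0,0.13,0,0,0,0],[0,0,0,0,0,0]]

```text
clock: 14.3
eef_pos: [555.3, -99.2, 77.9]
tool_rot: [-1.574, -0.002, 1.575]
force: [-0.7, 0.7, 0.2]
width: 60.1
```

>>> apply_moves:
  commands:
    - [[0,0,0,0,0,0],[0,0,0,0,0,0],[0,0,0,0,0,0],[0,0,0,0,0,0],[0,0,0,0,0,0],[0,0,0,0,0,0],[0,0,0,0,0,0]]
  claw: 8

```text
clock: 14.88
eef_pos: [555.9, -102.4, 78.9]
tool_rot: [-1.576, 0.003, 1.574]
force: [0.4, -1.0, -0.9]
width: 12.8
```

```bash
python3 -c "
from h import *
need(554,-175,77)"
```

```text
14.8833 [ 555.9 -102.4   78.9] [-1.576  0.003  1.574] F [ 0.4 -1.  -0.9] T [ 0.07 -0.04  0.09] w 12.8 q7 0.97 units [-1.816  0.053  0.053]
```

>>> apply_moves:
  commands:
    - [[-0.15,0,0,0,0,0],[-0.2,0,0,0,0,0],[-0.2,0,0,0,0,0],[-0.2,0,0,0,0,0],[-0.2,0,0,0,0,0],[-0.2,0,0,0,0,0]]

```text
clock: 15.38
eef_pos: [556.1, -145.9, 78.9]
tool_rot: [-1.576, -0.005, 1.578]
force: [-0.0, 3.2, -1.3]
width: 12.8
```

```bash
python3 -c "
from h import *
need(555.5,-177,78)"
```

```text
15.3833 [ 556.1 -145.9   78.9] [-1.576 -0.005  1.578] F [-0.   3.2 -1.3] T [ 0.38  0.02 -0.11] w 12.8 q7 1.07 units [-0.778  0.019  0.021]
```

>>> apply_moves:
  commands:
    - [[-0.2,0,0,0,0,0],[-0.2,0,0,0,0,0],[-0.15,0,0,0,0,0],[-0.1,0,0,0,0,0],[-0.08,0,0,0,0,0],[0,0,0,0,0,0]]

```text
clock: 15.88
eef_pos: [556.2, -176.8, 78.9]
tool_rot: [-1.577, -0.011, 1.577]
force: [0.3, -0.4, -1.0]
width: 12.7
```

```bash
python3 -c "
from h import *
need(555.5,-177,78)"
```

```text
15.8833 [ 556.2 -176.8   78.9] [-1.577 -0.011  1.577] F [ 0.3 -0.4 -1. ] T [-0.82 -0.15 -0.04] w 12.7 q7 1.14 units [-0.005  0.023  0.019]
```

>>> apply_moves:
  commands:
    - [[-0.05,0,0,0,0,0],[0,0,0,0,0,0]]

```text
clock: 16.05
eef_pos: [556.2, -176.8, 78.9]
tool_rot: [-1.577, -0.014, 1.578]
force: [-0.2, 0.8, -0.2]
width: 12.8
```

>>> apply_moves:
  commands:
    - [[0,0,0,0,0,0],[0,0,0,0,0,0],[0,0,0,0,0,0],[0,0,0,0,0,0],[0,0,0,0,0,0]]
  claw: 50

```text
clock: 16.47
eef_pos: [556.2, -182.0, 79.3]
tool_rot: [-1.577, -0.008, 1.576]
force: [-0.8, 0.1, -0.6]
width: 49.9
```

>>> apply_moves:
  commands:
    - [[0,-0.4,0,0,0,0],[0,-0.6,0,0,0,0],[0,-0.7,0,0,0,0],[0,-0.7,0,0,0,0],[0,-0.5,0,0,0,0],[0,0,0,0,0,0]]

```text
clock: 16.97
eef_pos: [554.0, -184.7, 198.5]
tool_rot: [-1.572, -0.007, 1.575]
force: [0.6, 1.3, -0.6]
width: 50.1
```

```bash
python3 -c "
from h import *
need(555.5,-177,78)
t=snap('top','t3');s=snap('side','s3')
o=np.hstack([cv2.resize(t['image'][165:245,225:325],None,fx=4,fy=4),cv2.resize(s['image'][145:225,230:330],None,fx=4,fy=4)])
cv2.imwrite('pics/z3.png',o[:,:,::-1])
im=s['image'][145:225,230:330];m=(im.max(2)<60).astype(np.uint8)
k,l,st,ce=cv2.connectedComponentsWithStats(m)
for i in range(1,k):
  if st[i][4]>20: print(st[i],ce[i]+[230,145],plane(s,ce[i]+[230,145],88))
"
```

```text
16.9667 [ 554.  -184.7  198.5] [-1.572 -0.007  1.575] F [ 0.6  1.3 -0.6] T [-0.03 -0.01 -0.02] w 50.1 q7 1.28 units [ 0.174  3.013 -0.035]
[52  0  4  8 29] [283.51724138 148.13793103] [ 599.40305968 -333.51708762   88.        ]
[ 84   0  16  10 133] [321.54887218 148.81954887] [ 458.41270054 -380.47513117   88.        ]
[ 46  26  14  10 102] [282.33333333 175.51960784] [ 554.29614002 -169.51650785   88.        ]
[32 46  9 11 71] [265.57746479 196.1971831 ] [575.14512131 -44.98928328  88.        ]
```

View pics/z3.png

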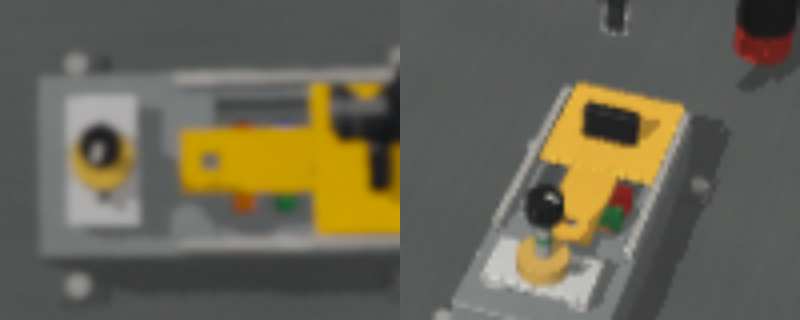

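The hatch is open: its tongue and hole have pulled clear of the bush, and the grip moved from y ≈ −94 to −169.5 mm. The screw is still up with the green band showing, the gripper is clear, and the can is in place.

```bash
python3 -c "
from h import *
finish_job()"
```

```text
the job is handed in; nothing more can be done
```

The fuse box is open and the job is handed in, at about 17 s of the 72 s allowed. No verdict was reported.

- **Screw:** I drew it up about 23.5 mm until it met the thread's rim. I then turned it anticlockwise under a total pull of 12–15 N (about 10 N of that the spring), and it rose about 3.7 mm in the thread. I stopped when the end stop was felt. The peak reading was 0.32 N m against a limit of 0.55 N m, settling to about 0.2 N m. I lowered it about 1 mm before letting go.
- **Hatch:** I gripped it and slid it about 74.4 mm until a further nudge no longer moved it. I then released it and raised the gripper clear.
- **Last checks:** The final pictures show the screw still parked up, with its green band visible. The hatch grip had moved about 75 mm along the box. The gripper was touching nothing, with contact forces about zero.
- **Not directly measured:** The knob angle was not read from its white mark. It is inferred from the rise (about 2.75 rad) and from the stop being felt. Of the bystanders, only the can was in the last view; the tool never went near the other three.

No check failed or disagreed.

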